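# Clamp a sample in the thickness gauge with its ratchet knob

## Robot

A 6-joint arm with a two-finger parallel gripper is mounted at the origin on the work surface. World frame = base frame: x ahead of the robot, y to its left, z up, the work surface at z = 0. Lengths are in m, angles in rad, forces in N, time in s.
With the tool pointing down it reaches from about 0.375 to 0.75 m from the base axis. Payload 9 kg.
Tool frame: the origin (TCP) lies on the centre line of the jaws, within the pads' length; the fingertips stand 14 mm ahead of it and the grasp point (between the pads) lies 5 mm behind it (arm.tip_extent is the distance from the TCP to the fingertips, in m); z points along the fingers, y is the direction in which the jaws open and shut (so a half turn about z gives the same grasp; the last joint's range is limited). The gripper opens to 85 mm and grips with 20 to 120 N. Pads are 22 mm wide; open, the fingers measure 114 mm over their backs; the gripper's body (76 mm by 85 mm) begins 54 mm behind the grasp point. The pads swing forward as they close: fully open they stand 13 mm farther back than shut.
Start: joints at [1.041, 0.104, 0.097, 1.564, 0, 1.353], TCP at [0.184, 0.571, 0.245] pointing down, gripper open.
Joint ranges: [-2.99, 2.99], [-0.84, 1.86], [-1.1, 1.16], [-1.84, 2.11], [-1.51, 1.56], [-3.14, 3.14]. Speed limits (rad/s): [2.22, 2.22, 2.57, 3.14, 3.14, 3.14].

## Interface

Orientations are given as a unit quaternion [w, x, y, z].
In Python, from rig import arm gives the robot as it stands. The module is installed in compiled form; this text tells all that it offers.
- The arm moves only by the shell command python3 -m crank 'ROWS' [FORCE]. ROWS is a JSON object of lists of equal length, an entry for each row: "slide": the shift along the world's x, y, z in mm, a list of three; "rotation": the turn, a rotation vector about the world's x, y, z in degrees, a list of three; "gripper": the opening, from -1 (shut) to 1 (fully open). A call has 1 to 20 rows; each row is the pose to reach, as a shift and turn from the pose commanded when the call began; what a row does not reach only later rows make up. A row lasts 1/10 s, in which the tool goes at most 50 mm and 8.59 degrees, less where a joint would pass 70% of its speed; a pose out of reach is approached as far as the arm can. A call with a gripper value outside its range is refused whole. The fingers move at their own pace and stop on an object; FORCE is the grip in N (left out, the last holds). Time passes only in rows, so rows that repeat a pose let the fingers close. It gives the time, the measured TCP pose, the force and the opening at its end, in the units of the state.
- arm.sense(): the state, without advancing time (a new reading comes with each control period).
- arm.grab_frame(name): name is "scene" or "top" or "wrist"; returns a dict with "frame" (400x640x3 uint8, blue, green, red), "fx", "fy", "cx", "cy" (pixels), "R" (3x3) and "t" (3): a world point X has camera coordinates R X + t. Camera axes: x right, y down, z forward; pixel columns grow to the right and rows downward; lengths in m; the calibration is good to about 2 mm. A picture is of the moment at which its call begins. There is no depth.
- arm.sign_off(): hands the job in, once; it reports no verdict.
The state is a dict: "time": time; "q": joint angles; "qvel": joint speeds; "effort": joint torques, N m; "tcp_pos": TCP position; "tcp_rot": TCP orientation; "force": force on the tool from outside, world axes, zero at the start; "ft_torque": the same for the moment, N m; "gripper_width": finger opening in m.
Only numpy, scipy, OpenCV 4.12 (cv2) and the standard library are available. Lean on these libraries where they do the work, as an engineer would, in place of code of your own. Each camera call takes 0.05 s, during which the arm holds its last target.

## Task

Take the sample carrier with the round sample and slide it gently, nose first, along the gauge's bed between the rails until it is fully home and you feel it bear lightly on the stop. Then turn the small ratchet knob on top of the thimble clockwise, without leaning on it, until the ratchet has clearly slipped, stop within a quarter turn of slipping, and leave the sample clamped with everything else undisturbed.

Things in the scene. Friction and masses are not known exactly. Their poses are not given: they have to be found in the camera images.
- gauge: bench thickness gauge, fixed to the table: dark base 180 x 90 mm, steel bed on it (50 mm wide, top 40 mm above the table, from x=-100 to +70 mm), white column from x=+37 mm carrying a 42 mm wide arm (88 to 118 mm up, from x=-22 mm). Origin on the table below the spindle axis; z is the spindle axis, +x the way the carrier slides in, y across
- mouth (a point): middle of the guide's mouth, on the bed, 53 mm before the spindle axis. Two rails 7 mm tall, 25 mm apart inside (the carrier is 22 mm wide), run from 33 mm before to 15 mm past the axis; from the mouth (about 36 mm wide) they taper in
- stop: end stop between the rails, 12 mm tall; origin at the foot of its face (15 mm past the spindle axis, at bed height), which the carrier's round nose meets when fully home
- seat (a point): point on the spindle axis 45 mm above the table (5 mm above the bed): where sample comes when the carrier is home
- spindle: steel spindle, 10 mm across, moving only up and down, not turning; origin at the centre of its lower face, which starts about 57 mm above the table, 2.3 to 7.3 mm above the sample once that is under it. It goes down 1.9 mm per radian of clockwise thimble turning, with thimble and knob going down together with it; the screw stays where it is left
- thimble: graduated thimble under the knob, 32 mm across, 28 mm tall, origin at the centre of its underside. It turns with 0.06 N m while the spindle is free. Turning it directly, not by the knob, bypasses the ratchet and overloads the sample
- knob (a point): centre of the ratchet knob, topmost on the gauge: knurled upright steel cylinder, 22 mm across, 34 mm tall (17 mm above and below this point), black mark on top, 4 mm above the thimble. Let it sink as it turns: held at one height it slips early; leaned on it overloads the sample (add less than 10 N)
- ratchet (a joint): how far the knob has slipped on the thimble, rad, 0 at the start, growing clockwise seen from above. At 0.11 N m the ratchet slips: the knob turns on smoothly while thimble and spindle stand still, clamping the sample with 25 to 34 N
- carrier: the sample carrier to use, with the round sample: aluminium bar 22 mm wide, 5 mm thick, from x=-60 to +65 mm (round nose at +x), lying on the rubber pad; a steel disc 18 mm across is pressed into it near the nose and stands 5 to 9 mm proud (differs each time, not given), and an upright black handle near the other end. Origin at underside, x to the nose, z up. 90 g
- handle (a point): middle of the carrier's handle, an upright block 22 mm (along the bar) x 16 mm (across) x 35 mm tall, from 5 to 40 mm above the underside; 45 mm behind the carrier's origin and 95 mm behind the sample; this point is 27.5 mm above the underside
- sample (a point): point on the axis of the round sample disc at the bar's top face (not the disc's), 50 mm ahead of the carrier's origin and 5 mm above its underside
- pad: fixed black rubber pad 170 x 190 mm, 6 mm thick, on which the two carriers lie; origin at the centre of its underside
- square_carrier: the other sample carrier: same shape and size, but its steel sample is an 18 mm square block instead of a round disc; leave alone. Origin and axes as for the carrier
- objective: loose dark microscope objective standing nose up, 34 mm across, 46 mm tall; origin at the centre of its underside; leave alone
- jar: loose closed glass jar, 48 mm across, 55 mm tall; origin at the centre of its underside; leave alone
- dish: loose shallow glass dish, 90 mm across, 15 mm tall; origin at the centre of its underside; leave alone
- driver: loose screwdriver lying on the table, 150 mm long; leave alone
- weight: loose brass weight, 40 mm across, 22 mm tall; origin at the centre of its underside; leave alone
- mouse: computer mouse, 100 x 60 x 32 mm; origin at the centre of its underside; leave alone
Not all that is in view belongs to the job. What is shaped like the carrier but green is not meant.

How it is judged:
By the outcome, as a careful person would: the job done as asked, in the order asked, and still so for the second after the job is handed in, with the robot touching nothing.
It also fails if it takes over 72 s, if anything falls off the work surface, if the arm or the gripper's body presses on something with over 40 N, if the wrist force passes 120 N, or if a joint passes its speed limit or range.

## Working session

There is one attempt and no reset: what is moved stays moved. The work goes in short steps, Python scripts to look and compute and a shell command to move; the robot and the scene stay as the last step left them, time stands still between calls to the robot, and variables do not carry over. Pictures are saved under pics/ and viewed, and the job is handed in when it is done.

```bash
mkdir -p pics
python3 - <<'E'
from rig import arm
import cv2,json
for n in("scene","top","wrist"):
    f=arm.grab_frame(n); cv2.imwrite(f"pics/a_{n}.png",f["frame"]); print(n,f["fx"],f["cx"],f["cy"],f["R"],f["t"])
print(arm.sense(), arm.tip_extent)
E
```

```text
scene 475.6482316902092 317.2089317322809 198.19673847140842 [[ 0.08558088  0.99615438  0.01877127]
 [ 0.65782653 -0.04234463 -0.75197818]
 [-0.7482915   0.07670319 -0.65892067]] [ 0.00734437 -0.30229213  1.66307744]
top 395.49712480327287 317.3072250169476 194.88375235286796 [[-0.02796606 -0.99882711 -0.03952599]
 [-0.98547235  0.03417548 -0.16636189]
 [ 0.16751759  0.03429929 -0.98527225]] [-0.03145269  0.5772363   1.07422312]
wrist 297.9955462548504 314.2640990928008 199.02408896827916 [[ 0.30786451  0.95142877 -0.00165501]
 [ 0.9140552  -0.29528747  0.27804389]
 [ 0.26405025 -0.08711262 -0.96056694]] [-0.59970459 -0.03484022  0.38010231]
{'time': 0.15, 'q': array([ 1.04128765e+00,  1.04585700e-01,  9.66640788e-02,  1.56392353e+00,
       -5.92820966e-06,  1.35309463e+00]), 'qvel': array([-0.00064856, -0.00323529,  0.00232743, -0.00114897, -0.0004836 ,
       -0.001409  ]), 'effort': array([ 2.62506648e-03, -5.57359743e+01,  5.04004562e+01,  1.26509235e-02,
       -3.52486122e-04, -2.95459998e-06]), 'tcp_pos': array([0.18393406, 0.57085372, 0.24469606]), 'tcp_rot': array([-1.88637876e-04,  1.55272671e-01,  9.87871511e-01, -4.89320189e-04]), 'force': array([-1.23393836,  0.19382737, -0.19626717]), 'ft_torque': array([ 0.0040507 , -0.00243282,  0.00344627]), 'gripper_width': 0.08558643491244958} 0.014
```

View pics/a_scene.png

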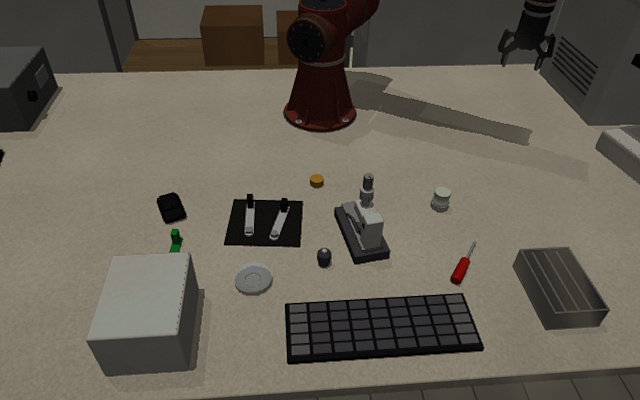

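View pics/a_top.png

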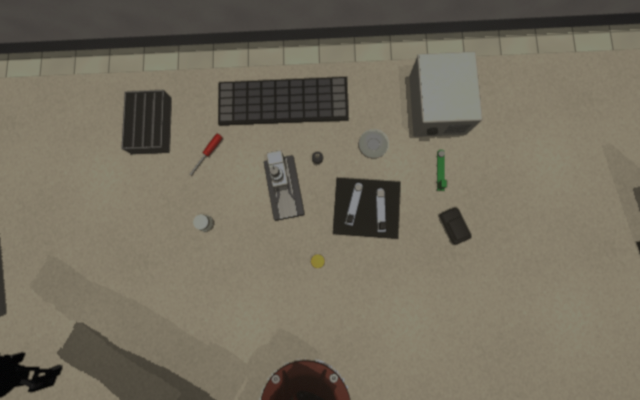

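View pics/a_wrist.png

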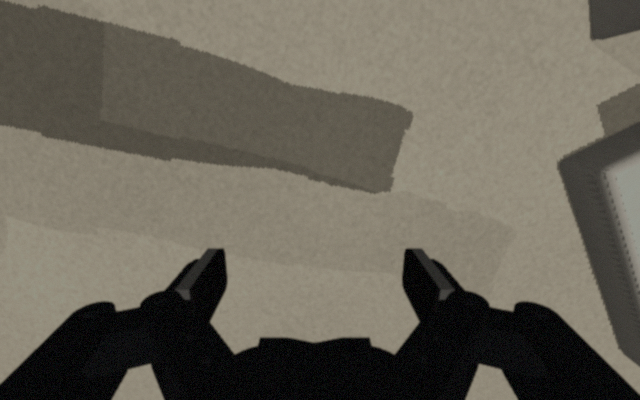

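Run:
```python
import cv2,numpy as np
t=cv2.imread("pics/a_top.png");s=cv2.imread("pics/a_scene.png")
cv2.imwrite("pics/c1.png",cv2.resize(t[140:250,250:410],None,fx=5,fy=5,interpolation=cv2.INTER_CUBIC))
cv2.imwrite("pics/c2.png",cv2.resize(s[165:275,220:400],None,fx=4.4,fy=4.4,interpolation=cv2.INTER_CUBIC))
```

```text
(no output)
```

View pics/c1.png

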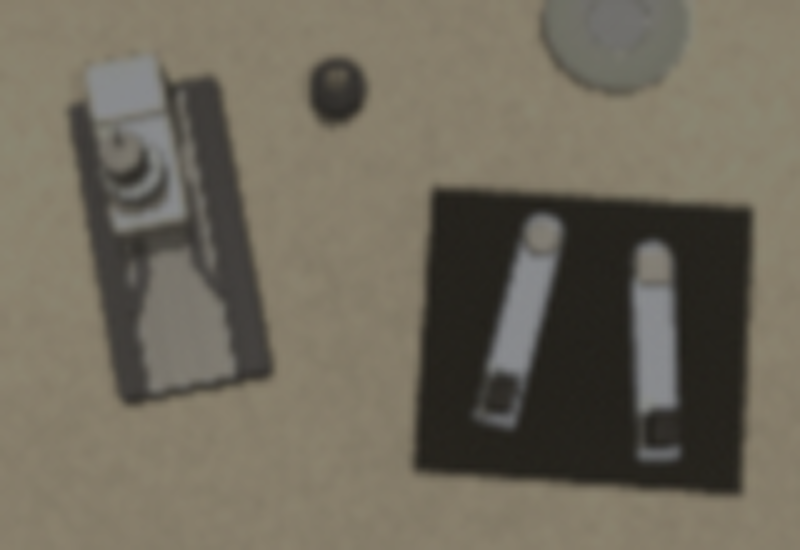

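View pics/c2.png

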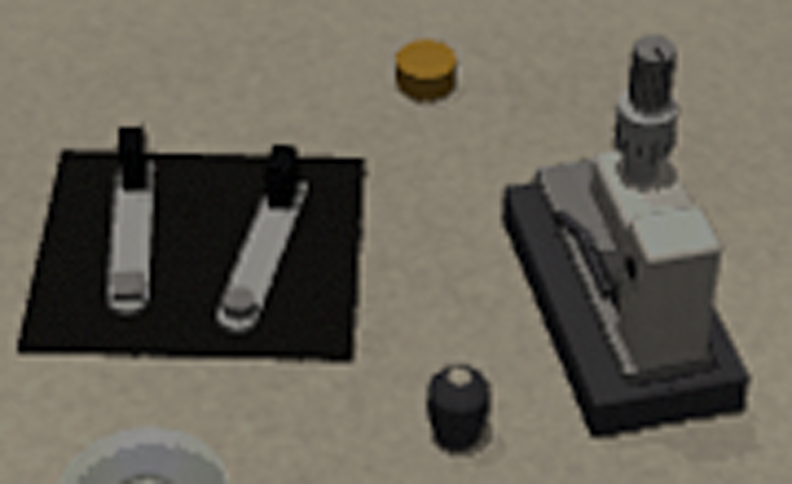

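```bash
cat > h.py <<'E'
import numpy as np,cv2
from rig import arm
from scipy.spatial.transform import Rotation as Rn
def ray(f,u,v,z):
    R=np.array(f["R"]);t=np.array(f["t"]);c=-R.T@t
    d=R.T@np.array([(u-f["cx"])/f["fx"],(v-f["cy"])/f["fy"],1.]);s=(z-c[2])/d[2]
    return c+s*d
def proj(f,X):
    c=np.array(f["R"])@np.array(X)+np.array(f["t"]);return np.array([f["fx"]*c[0]/c[2]+f["cx"],f["fy"]*c[1]/c[2]+f["cy"]])
def tri(obs):
    A=np.zeros((3,3));b=np.zeros(3)
    for f,u,v in obs:
        R=np.array(f["R"]);c=-R.T@np.array(f["t"]);d=R.T@np.array([(u-f["cx"])/f["fx"],(v-f["cy"])/f["fy"],1.]);d/=np.linalg.norm(d)
        P=np.eye(3)-np.outer(d,d);A+=P;b+=P@c
    return np.linalg.solve(A,b)
def axang(p):
    s=arm.sense();w,x,y,z=s["tcp_rot"];return s["tcp_pos"],Rn.from_quat([x,y,z,w]).as_matrix()
E
python3 - <<'E'
from h import *
f=arm.grab_frame("top");g=arm.grab_frame("scene")
c=lambda x,y:(250+x/5,140+y/5)
d=lambda x,y:(220+x/4.4,165+y/4.4)
print("nose disc",ray(f,*c(540,235),.02));print("handle top",ray(f,*c(503,388),.046))
print("sq disc",ray(f,*c(653,262),.02),"h",ray(f,*c(662,425),.046))
k=tri([(f,*c(125,145)),(g,*d(655,45))]);print("knobtop",k)
for p in[(70,105),(215,78),(272,378),(125,403)]:print("base",ray(f,*c(*p),.03))
print("bed front",ray(f,*c(148,393),.04),ray(f,*c(238,378),.04))
print(axang(0)[1])
E
```

```text
nose disc [ 0.59980877 -0.16746071  0.02      ]
handle top [ 0.5084389  -0.14103032  0.046     ]
sq disc [ 0.58161913 -0.23185848  0.02      ] h [ 0.4848812  -0.22851898  0.046     ]
knobtop [0.61817669 0.05007505 0.20435521]
base [0.68544118 0.10508357 0.03      ]
base [0.6985044  0.01928696 0.03      ]
base [ 0.52018564 -0.01027259  0.03      ]
base [0.50854283 0.07436279 0.03      ]
bed front [0.51274576 0.05974185 0.04      ] [0.51963824 0.00835933 0.04      ]
[[-9.51786385e-01  3.06761453e-01 -2.97646824e-04]
 [ 3.06761570e-01  9.51786263e-01 -4.97978532e-04]
 [ 1.30535540e-04 -5.65275794e-04 -9.99999832e-01]]
```

Top view: the round-sample carrier is the left one on the pad (disc ~(358,187), handle ~(351,218)). The other (381,192) has a square sample, and the green one at (441,170) is a decoy. I'll move above the carrier's handle for a closer look with the wrist camera.

```bash
python3 -m crank '{"slide":[[324,-712,20],[324,-712,20],[324,-712,20],[324,-712,20],[324,-712,20],[324,-712,20],[324,-712,20],[324,-712,20],[324,-712,20],[324,-712,20],[324,-712,20],[324,-712,20],[324,-712,20],[324,-712,20],[324,-712,20],[324,-712,20],[324,-712,20],[324,-712,20]],"rotation":[[0,0,2],[0,0,2],[0,0,2],[0,0,2],[0,0,2],[0,0,2],[0,0,2],[0,0,2],[0,0,2],[0,0,2],[0,0,2],[0,0,2],[0,0,2],[0,0,2],[0,0,2],[0,0,2],[0,0,2],[0,0,2]],"gripper":[1,1,1,1,1,1,1,1,1,1,1,1,1,1,1,1,1,1]}' 40
python3 - <<'E'
from h import *
f=arm.grab_frame("wrist");cv2.imwrite("pics/w1.png",f["frame"])
E
```

```text
time: 2.05
tcp_pos: [0.5079, -0.1412, 0.2649]
tcp_rot: [-0.001, 0.139, 0.99, 0.0]
force: [-0.3, 1.4, -1.0]
gripper_width: 0.0855
```

View pics/w1.png

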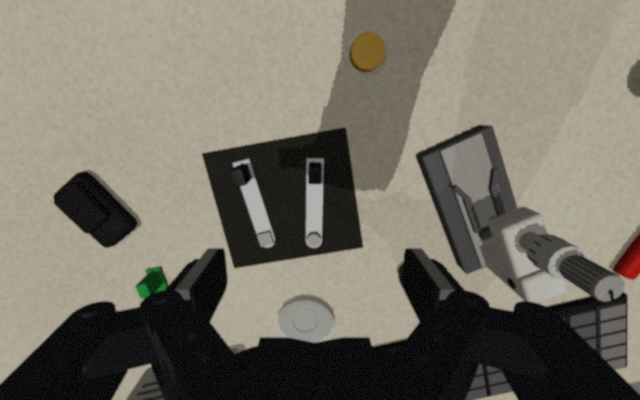

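Run:
```python
import cv2
t=cv2.imread("pics/w1.png")
cv2.imwrite("pics/w1a.png",cv2.resize(t[120:270,200:370],None,fx=4,fy=4,interpolation=cv2.INTER_CUBIC))
cv2.imwrite("pics/w1b.png",cv2.resize(t[115:310,410:630],None,fx=3,fy=3,interpolation=cv2.INTER_CUBIC))
```

```text
(no output)
```

View pics/w1a.png

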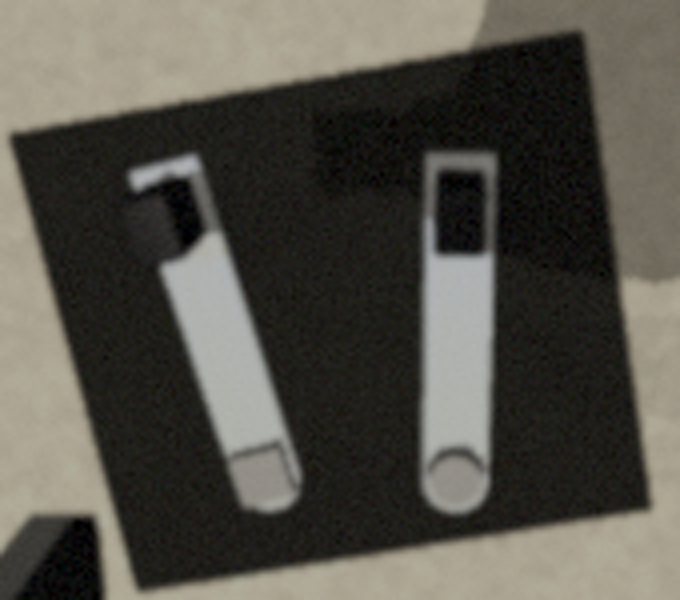

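View pics/w1b.png

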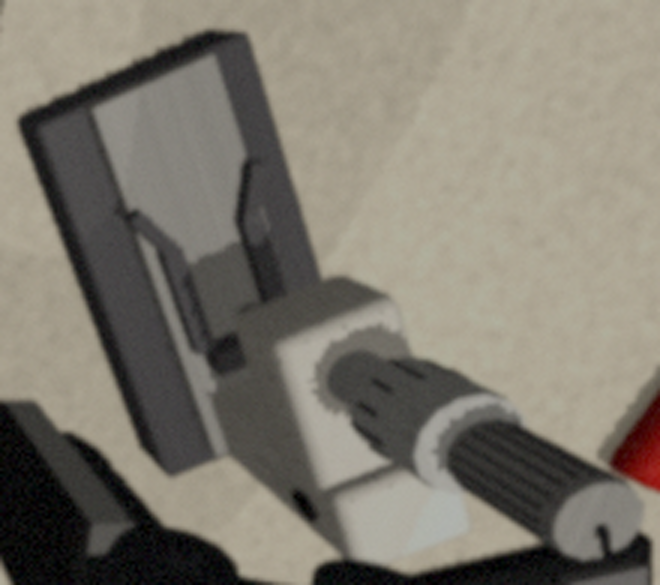

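Run:
```python
from h import *
f=arm.grab_frame("wrist")
a=lambda x,y:(200+(x+.5)/4-.5,120+(y+.5)/4-.5)
b=lambda x,y:(410+(x+.5)/3-.5,115+(y+.5)/3-.5)
# bar edges by threshold
im=f["frame"];g=cv2.cvtColor(im,cv2.COLOR_BGR2GRAY).astype(int)
pts=[]
for v in(190,200,210,220,228):
    r=np.where(g[v,295:335]>75)[0]+295; 
    l=ray(f,r[0]-.5,v,.011);q=ray(f,r[-1]+.5,v,.011);m=(l+q)/2;pts.append(m);print(v,r[0],r[-1],m,np.linalg.norm(l-q))
pts=np.array(pts);p=np.polyfit(pts[:,0],pts[:,1],1);yaw=np.arctan(p[0]);print("yaw",np.degrees(yaw))
print("nose",ray(f,*a(456,512),.011),"tail",ray(f,*a(461,152),.011))
print("disc top",[ray(f,*a(457,481),z) for z in(.016,.02)])
print("handle top front",ray(f,*a(462,253),.046),"L",ray(f,*a(436,215),.046),"R",ray(f,*a(487,215),.046))
print("camera",-np.array(f["R"]).T@np.array(f["t"]))
# gauge
P={}
for n,(x,y,z) in dict(bedFL=(95,107,.04),bedFR=(218,52,.04),mouthL=(130,215,.04),mouthR=(240,215,.04),
  railLend=(208,345,.047),baseFL=(25,122,.03),baseFR=(212,33,.03),armL=(272,350,.118),knobtop=(598,520,.204)).items():
    P[n]=ray(f,*b(x,y),z);print(n,P[n].round(4))
d=P["bedFR"]-P["bedFL"];print("bedwidth",np.linalg.norm(d),np.degrees(np.arctan2(d[0],-d[1])))
t=arm.grab_frame("top");s=arm.grab_frame("scene")
print("knob tri",tri([(f,*b(598,520)),(t,250+125/5,140+145/5),(s,220+655/4.4,165+45/4.4)]),tri([(f,*b(598,520)),(s,220+655/4.4,165+45/4.4)]))
```

```text
190 305 322 [ 0.53354936 -0.14846713  0.011     ] 0.02389997093733239
200 305 322 [ 0.54684917 -0.15227543  0.011     ] 0.024131993495434097
210 305 322 [ 0.56040974 -0.15615841  0.011     ] 0.02436856519878633
220 305 322 [ 0.57423882 -0.16011827  0.011     ] 0.024609821161016822
228 305 321 [ 0.5853116  -0.16400564  0.011     ] 0.023428165920711716
yaw -16.535346936422595
nose [ 0.61395296 -0.17130737  0.011     ] tail [ 0.49267876 -0.13492237  0.011     ]
disc top [array([ 0.60056577, -0.16710705,  0.016     ]), array([ 0.5988608 , -0.16661425,  0.02      ])]
handle top front [ 0.51700703 -0.14161485  0.046     ] L [ 0.50376644 -0.14587131  0.046     ] R [ 0.50792431 -0.13131152  0.046     ]
camera [ 0.43925869 -0.12048295  0.39444046]
bedFL [0.5214 0.0123 0.04  ]
bedFR [0.5134 0.0615 0.04  ]
mouthL [0.5688 0.019  0.04  ]
mouthR [0.5811 0.0621 0.04  ]
railLend [0.6308 0.0391 0.047 ]
baseFL [ 0.5219 -0.0123  0.03  ]
baseFR [0.5075 0.0653 0.03  ]
armL [0.5993 0.0267 0.118 ]
knobtop [0.6159 0.0522 0.204 ]
bedwidth 0.04987765926661646 -170.80396746402852
knob tri [0.61714799 0.05088654 0.20386888] [0.61657011 0.05274082 0.20330267]
```

Confirmed: the round disc is at wrist (314,240), the square one at (265,237). The carrier yaw is about -16.5° and the disc-to-handle distance is 95 mm as given. Descending to grasp the handle.

```bash
python3 -m crank '{"slide":[[-1,1,-45],[-1,1,-90],[-1,1,-135],[-1,1,-175],[-1,1,-205],[-1,1,-222],[-1,1,-233],[-1,1,-233],[-1,1,-233],[-1,1,-233],[-1,1,-233],[-1,1,-233],[-1,1,-233],[-1,1,-233],[-1,1,-233]],"rotation":[[0,0,-0.5],[0,0,-0.5],[0,0,-0.5],[0,0,-0.5],[0,0,-0.5],[0,0,-0.5],[0,0,-0.5],[0,0,-0.5],[0,0,-0.5],[0,0,-0.5],[0,0,-0.5],[0,0,-0.5],[0,0,-0.5],[0,0,-0.5],[0,0,-0.5]],"gripper":[0.3,0.3,0.3,0.3,0.3,0.3,0.3,0.3,-1,-1,-1,-1,-1,-1,-1]}' 40
python3 -m crank '{"slide":[[0,0,10],[0,0,30],[0,0,50],[0,0,50]],"rotation":[[0,0,0],[0,0,0],[0,0,0],[0,0,0]],"gripper":[-1,-1,-1,-1]}'
python3 - <<'E'
from h import *
f=arm.grab_frame("wrist");cv2.imwrite("pics/w2.png",f["frame"])
E
```

```text
time: 3.75
tcp_pos: [0.5079, -0.1403, 0.0337]
tcp_rot: [0.001, 0.142, 0.99, -0.0]
force: [-0.2, 0.8, 5.9]
gripper_width: 0.0154
time: 4.15
tcp_pos: [0.5087, -0.1409, 0.0857]
tcp_rot: [0.002, 0.142, 0.99, -0.001]
force: [1.8, -0.4, -0.6]
gripper_width: 0.0153
```

View pics/w2.png

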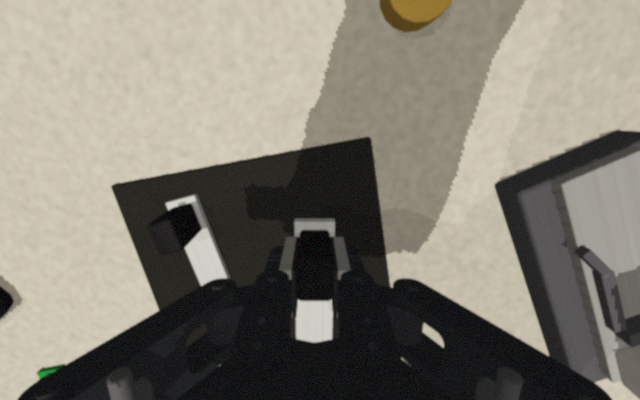

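```bash
python3 -m crank '{"slide":[[0,0,40],[-20,20,80],[-40,50,120],[-60,70,120],[-60,70,120],[-60,70,120],[-60,70,120],[-60,70,120]],"rotation":[[0,0,5],[0,0,12],[0,0,20],[0,0,25.5],[0,0,25.5],[0,0,25.5],[0,0,25.5],[0,0,25.5]],"gripper":[-1,-1,-1,-1,-1,-1,-1,-1]}'
python3 - <<'E'
from h import *
f=arm.grab_frame("wrist");cv2.imwrite("pics/w3.png",f["frame"])
np.savez("w3.npz",**{k:f[k] for k in f})
s=arm.sense();print(s["tcp_pos"],s["tcp_rot"],s["force"],s["q"])
E
```

```text
time: 5.0
tcp_pos: [0.4471, -0.0703, 0.2014]
tcp_rot: [-0.001, -0.079, 0.997, 0.0]
force: [-0.2, -0.7, -0.7]
gripper_width: 0.0156
[ 0.44703551 -0.07026171  0.20147514] [-6.62339683e-04 -7.90978721e-02  9.96866546e-01  4.20080235e-04] [ 0.42508813  0.37280358 -0.88281396] [-4.46399721e-01 -3.57194328e-01 -4.08241024e-01  1.52131704e+00
  6.21548200e-05 -6.04760987e-01]
```

View pics/w3.png

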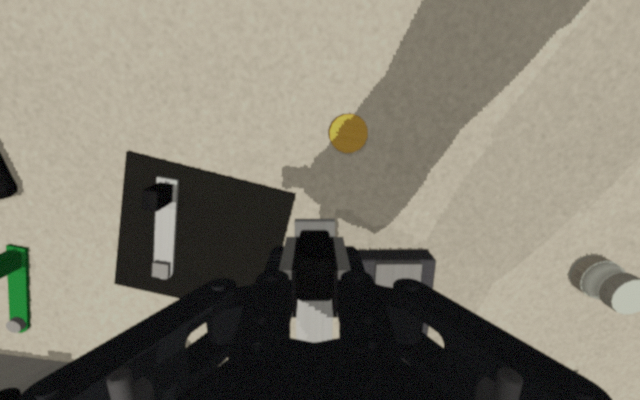

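Run:
```python
import cv2
t=cv2.imread("pics/w1.png")
cv2.imwrite("pics/w1c.png",cv2.resize(t[118:193,415:515],None,fx=8,fy=8,interpolation=cv2.INTER_CUBIC))
cv2.imwrite("pics/w1d.png",cv2.resize(t[190:310,440:560],None,fx=5,fy=5,interpolation=cv2.INTER_CUBIC))
```

```text
(no output)
```

View pics/w1c.png

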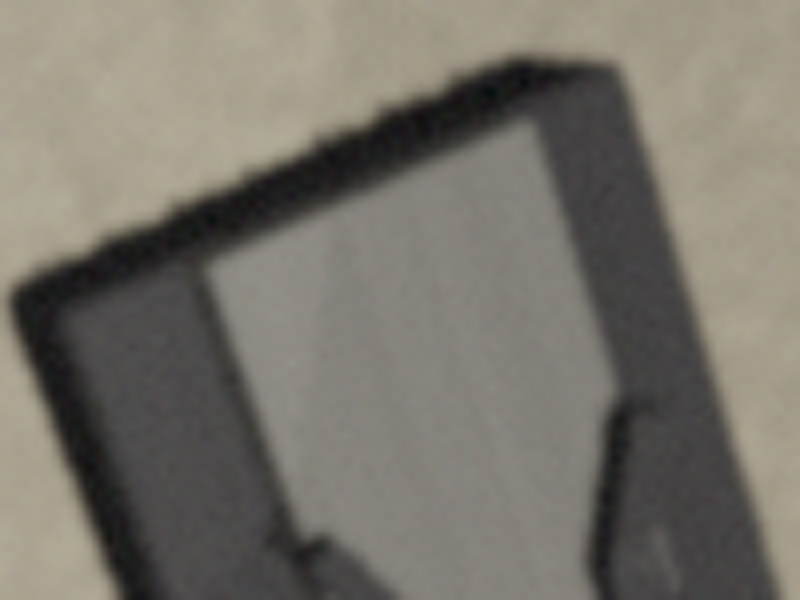

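View pics/w1d.png

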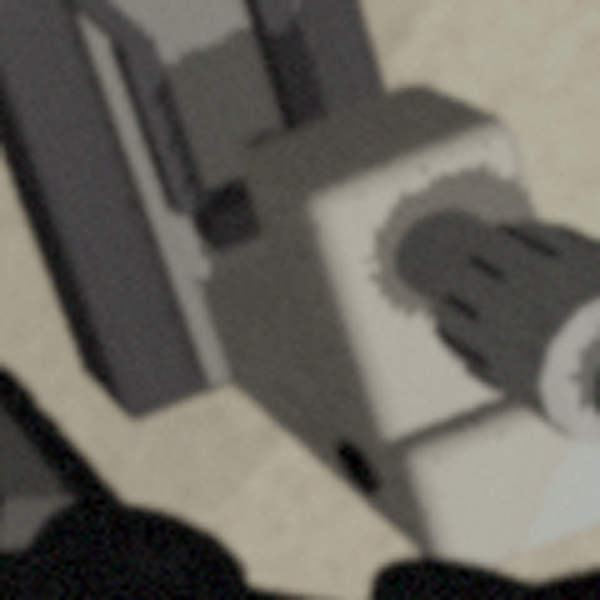

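Run:
```python
from h import *
# w1 frame calibration: rebuild from w3 camera<->tcp extrinsic
g=np.load("w3.npz");s=arm.sense()
w,x,y,z=s["tcp_rot"];T=Rn.from_quat([x,y,z,w]).as_matrix();p=s["tcp_pos"]
Rc=g["R"]@T; tc=g["R"]@p+g["t"]
p1=np.array([.50793,-.14121,.26492]);
c1=np.array([.43925869,-.12048295,.39444046])
q=[.139,.99,0,-.001];T1=Rn.from_quat(q).as_matrix()
R1=Rc@T1.T;t1=-R1@c1
f=dict(R=R1,t=t1,fx=float(g["fx"]),fy=float(g["fy"]),cx=float(g["cx"]),cy=float(g["cy"]))
print(-R1.T@(tc-R1@p1),c1)
C=lambda x,y:(415+(x+.5)/8-.5,118+(y+.5)/8-.5); D=lambda x,y:(440+(x+.5)/5-.5,190+(y+.5)/5-.5)
FL=ray(f,*C(207,265),.04);FR=ray(f,*C(535,120),.04);RL=ray(f,*C(295,535),.04);BL=ray(f,*D(212,387),.04);BL2=ray(f,*D(80,30),.04);FR2=ray(f,*C(612,380),.04)
for n in("FL","FR","RL","BL","BL2","FR2"):print(n,eval(n).round(4))
for a,b in((FL,BL),(FL,RL),(BL2,BL),(FR,FR2)):d=b-a;print(np.linalg.norm(d),np.degrees(np.arctan2(d[1],d[0])))
d=FL-FR;print(np.linalg.norm(d),np.degrees(np.arctan2(d[0],-d[1])))
for yw in(9,9.5):
    u=np.array([np.cos(np.radians(yw)),np.sin(np.radians(yw))]);m=(FL+FR)[:2]/2
    n=np.array([-u[1],u[0]]);print("axis",m+.1*u,"from left edge",FL[:2]+.1*u+.025*n,BL[:2]-.07*u+.025*n)
```

```text
[ 0.43998483 -0.12090473  0.39414195] [ 0.43925869 -0.12048295  0.39444046]
FL [0.5212 0.011  0.04  ]
FR [0.5136 0.0602 0.04  ]
RL [0.5656 0.0171 0.04  ]
BL [0.6885 0.0387 0.04  ]
BL2 [0.5811 0.0199 0.04  ]
FR2 [0.555  0.0664 0.04  ]
0.1695579693608503 9.40748057725603
0.04480034326632157 7.914224810179804
0.10904832038311311 9.925847443661395
0.04186616577362697 8.532382340954788
0.04983057544427083 8.804519222620591
axis [0.61614395 0.05123071] from left edge [0.61604672 0.05130123] [0.61541726 0.05242243]
axis [0.61600368 0.05209203] from left edge [0.61569112 0.05212747] [0.61530012 0.05178444]
```

```bash
python3 -m crank '{"slide":[[-7,45,0],[-13,90,0],[-13,92,0],[-13,92,-40],[-13,92,-80],[-13,92,-110],[-13,92,-119],[-13,92,-119],[-13,92,-119],[-13,92,-119]],"rotation":[[0,0,0.4],[0,0,0.4],[0,0,0.4],[0,0,0.4],[0,0,0.4],[0,0,0.4],[0,0,0.4],[0,0,0.4],[0,0,0.4],[0,0,0.4]],"gripper":[-1,-1,-1,-1,-1,-1,-1,-1,-1,-1]}'
python3 - <<'E'
from h import *
import cv2
for n in("top","scene","wrist"):
    f=arm.grab_frame(n)["frame"]
    c={"top":f[140:260,240:400],"scene":f[150:270,290:450],"wrist":f[200:400,200:440]}[n]
    cv2.imwrite(f"pics/p4_{n}.png",cv2.resize(c,(800,600),interpolation=cv2.INTER_CUBIC))
s=arm.sense();print(s["tcp_pos"],s["tcp_rot"],s["force"],s["ft_torque"])
E
```

```text
time: 6.05
tcp_pos: [0.4353, 0.0216, 0.0852]
tcp_rot: [0.001, -0.083, 0.997, -0.0]
force: [-0.3, -0.3, -1.2]
gripper_width: 0.0152
[0.43485248 0.02187051 0.0845064 ] [ 8.80750625e-04 -8.30933774e-02  9.96541339e-01 -2.71379796e-04] [-0.17541012 -0.19368637 -1.34047606] [-0.03819606  0.02995609 -0.03046167]
```

View pics/p4_top.png

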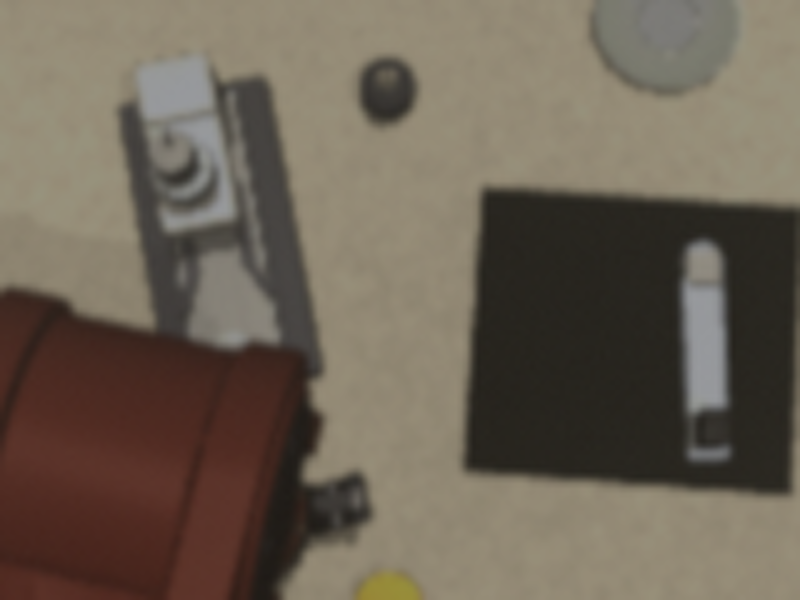

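View pics/p4_scene.png

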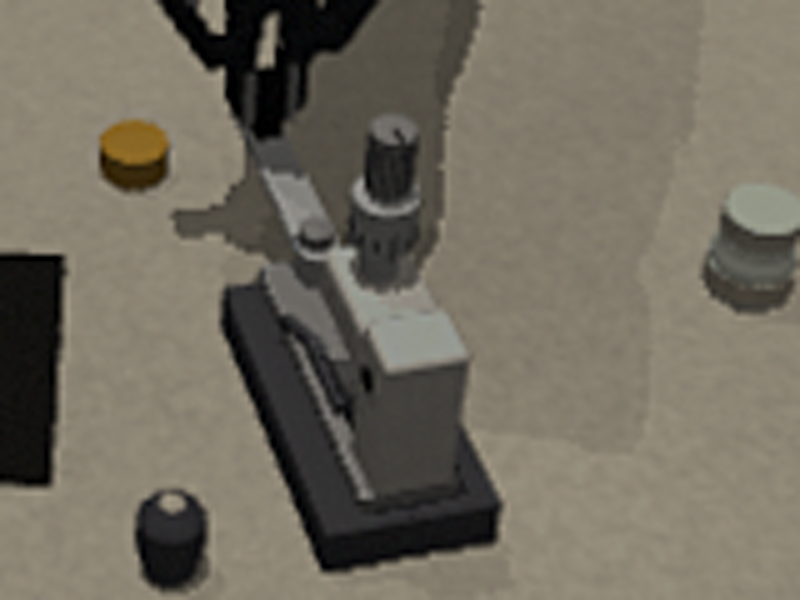

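View pics/p4_wrist.png

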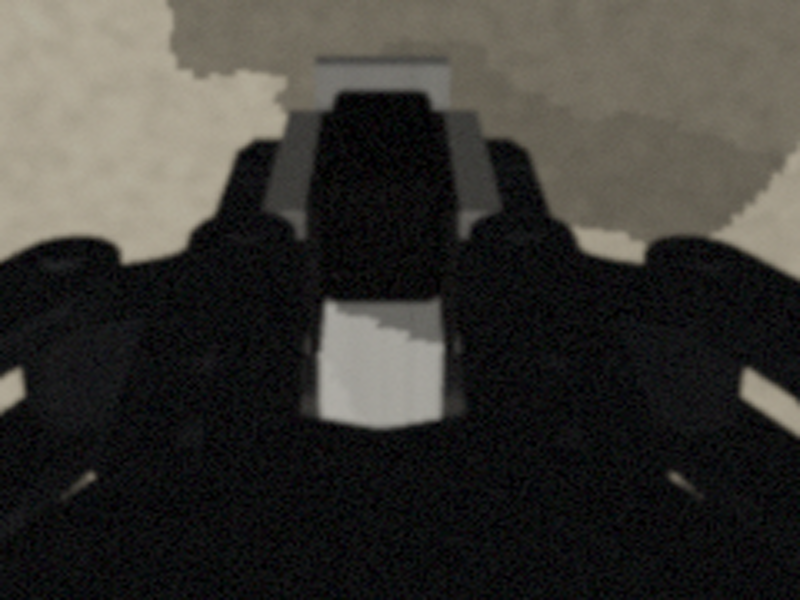

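Run:
```python
from h import *
s=arm.sense();p=s["tcp_pos"];print(p)
f=arm.grab_frame("scene");t=arm.grab_frame("top")
u=np.array([.9866,.1633])
h=p[:2]-.001*u
for z in(-.005,0,.005):
    print(proj(f,[*(h+.095*u),p[2]-.0277+.012+z]),proj(t,[*(h+.110*u),p[2]-.0277+.005+z]))
print("seen disc top",290+317/5,150+230/5,"nose top-view",240+232/5,140+330/5)
```

```text
[0.43485248 0.02187051 0.0845064 ]
[352.3366409  196.34512778] [285.79127753 207.2170764 ]
[352.46747328 194.88119884] [285.58014146 206.97446379]
[352.59901084 193.40937945] [285.36711531 206.72967933]
seen disc top 353.4 196.0 nose top-view 286.4 206.0
```

```bash
python3 -m crank '{"slide":[[0,0,-5],[0,0,-9],[0,0,-11],[0,0,-11],[0,0,-11]],"rotation":[[0,0,0],[0,0,0],[0,0,0],[0,0,0],[0,0,0]],"gripper":[-1,-1,-1,-1,-1]}'
python3 -m crank '{"slide":[[0,0,-1],[0,0,-1],[0,0,-2],[0,0,-2]],"rotation":[[0,0,0],[0,0,0],[0,0,0],[0,0,0]],"gripper":[-1,-1,-1,-1]}'; python3 -c "
from h import *
print(arm.sense()['ft_torque'],arm.sense()['force'])"
```

```text
time: 6.8
tcp_pos: [0.434, 0.0221, 0.0722]
tcp_rot: [-0.0, -0.083, 0.997, 0.0]
force: [-0.4, 1.5, -1.0]
gripper_width: 0.0157
time: 7.2
tcp_pos: [0.434, 0.0221, 0.0702]
tcp_rot: [-0.0, -0.083, 0.997, 0.0]
force: [-0.6, -0.3, -1.0]
gripper_width: 0.0155
[-0.04757358  0.02998647  0.01614554] [-0.59190885 -0.28240543 -0.95829891]
```

```bash
for i in 1 2; do python3 -m crank '{"slide":[[0,0,-0.5],[0,0,-1],[0,0,-1]],"rotation":[[0,0,0],[0,0,0],[0,0,0]],"gripper":[-1,-1,-1]}' | egrep 'pos|force'; python3 -c "
from h import *
print(arm.sense()['ft_torque'],arm.sense()['force'])"; done
```

```text
tcp_pos: [0.434, 0.0221, 0.0692]
force: [0.6, -0.1, -0.8]
[-0.02544391  0.02328209  0.07591605] [ 0.57287655 -0.08911823 -0.77462175]
tcp_pos: [0.434, 0.0221, 0.0682]
force: [-0.1, -0.6, -0.8]
[-0.02173404  0.02680567  0.03054273] [-0.1023433  -0.59687398 -0.80559096]
```

```bash
for i in 1 2 3; do python3 -m crank '{"slide":[[0,0,-0.5],[0,0,-0.8],[0,0,-0.8]],"rotation":[[0,0,0],[0,0,0],[0,0,0]],"gripper":[-1,-1,-1]}' | egrep 'pos|force'; python3 -c "
from h import *
print(arm.sense()['ft_torque'],arm.sense()['force'])"; done
```

```text
tcp_pos: [0.4341, 0.0221, 0.0677]
force: [-1.9, -0.4, 1.1]
[-0.02756715  0.13320026  0.00017911] [-1.89235658 -0.41651212  1.14149062]
tcp_pos: [0.4342, 0.022, 0.067]
force: [-3.6, -0.4, 4.5]
[-0.02237189  0.31732185  0.03018717] [-3.5843724  -0.43676104  4.48451768]
tcp_pos: [0.4342, 0.0219, 0.0664]
force: [-3.7, -0.4, 6.4]
[-0.1598311   0.34945678 -0.00418417] [-3.74473488 -0.40887517  6.39136163]
```

```bash
python3 -m crank '{"slide":[[0,0,1.2],[4.9,0.8,1.2],[9.9,1.6,1.2],[14.8,2.4,1.2],[19.7,3.3,1.2],[24.7,4.1,1.2],[29.6,4.9,1.2],[34.5,5.7,1.2],[34.5,5.7,1.2]],"rotation":[[0,0,0],[0,0,0],[0,0,0],[0,0,0],[0,0,0],[0,0,0],[0,0,0],[0,0,0],[0,0,0]],"gripper":[-1,-1,-1,-1,-1,-1,-1,-1,-1]}'; python3 -c "
from h import *
print(arm.sense()['ft_torque'],arm.sense()['force'])"
```

```text
time: 9.6
tcp_pos: [0.4694, 0.0279, 0.0672]
tcp_rot: [0.0, -0.083, 0.997, 0.0]
force: [1.5, -0.0, 2.2]
gripper_width: 0.0154
[-0.01818686 -0.33557731  0.00219085] [ 1.48798153 -0.02240826  2.18019554]
```

```bash
python3 -m crank '{"slide":[[4.9,0.8,0],[9.9,1.6,0],[14.8,2.4,0],[19.7,3.3,0],[24.7,4.1,0],[29.6,4.9,0],[34.5,5.7,0],[34.5,5.7,0]],"rotation":[[0,0,0],[0,0,0],[0,0,0],[0,0,0],[0,0,0],[0,0,0],[0,0,0],[0,0,0]],"gripper":[-1,-1,-1,-1,-1,-1,-1,-1]}'
python3 - <<'E'
from h import *
s=arm.sense();print(s['ft_torque'],s['force'],s["tcp_pos"])
f=arm.grab_frame("scene")["frame"];cv2.imwrite("pics/p5.png",cv2.resize(f[150:270,290:450],(800,600),interpolation=cv2.INTER_CUBIC))
E
```

```text
time: 10.4
tcp_pos: [0.5037, 0.0334, 0.0675]
tcp_rot: [0.0, -0.083, 0.997, -0.0]
force: [-1.0, -0.8, 4.4]
gripper_width: 0.0154
[-0.15737222  0.15517062 -0.07484607] [-1.03803981 -0.83562849  4.38021325] [0.50365303 0.03336454 0.06753558]
```

View pics/p5.png

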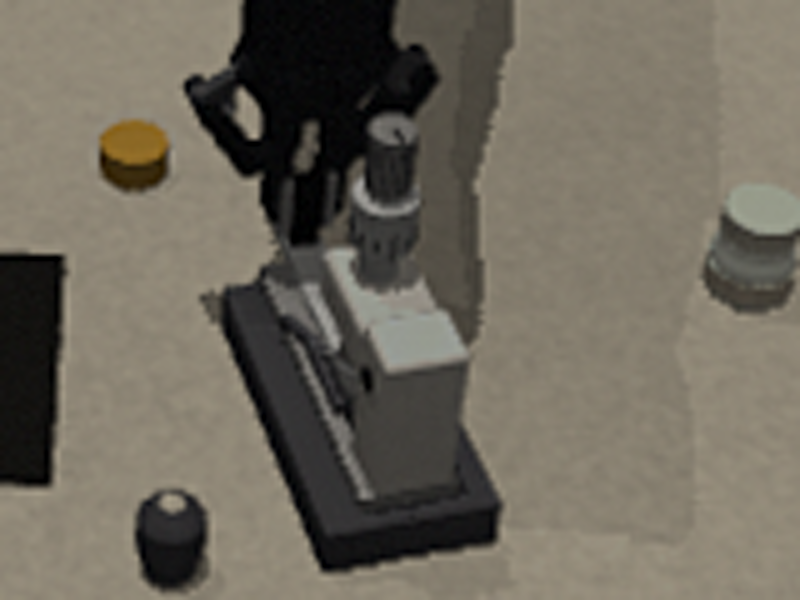

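```bash
python3 -m crank '{"slide":[[3,0.5,0.4],[5.9,1.0,0.4],[8.9,1.5,0.4],[11.8,2.0,0.4],[14.8,2.4,0.4],[14.8,2.4,0.4]],"rotation":[[0,0,0],[0,0,0],[0,0,0],[0,0,0],[0,0,0],[0,0,0]],"gripper":[-1,-1,-1,-1,-1,-1]}'; python3 -c "
from h import *
print(arm.sense()['ft_torque'],arm.sense()['force'])"
for i in 1 2; do python3 -m crank '{"slide":[[0.5,0.1,0],[1,0.16,0],[1,0.16,0]],"rotation":[[0,0,0],[0,0,0],[0,0,0]],"gripper":[-1,-1,-1]}' | egrep 'pos|force'; done
```

```text
time: 11.05
tcp_pos: [0.5182, 0.0358, 0.0677]
tcp_rot: [0.0, -0.083, 0.997, -0.0]
force: [-1.3, -0.9, 3.8]
gripper_width: 0.0155
[-0.24409466  0.4348804  -0.01557052] [-1.33700966 -0.91976263  3.84531851]
tcp_pos: [0.5187, 0.0359, 0.0676]
force: [-4.6, -2.0, 7.0]
tcp_pos: [0.5196, 0.0361, 0.0677]
force: [-4.9, -1.9, 6.7]
```

```bash
python3 -m crank '{"slide":[[0,0,0.5],[0,0,0.5]],"rotation":[[0,0,0],[0,0,0]],"gripper":[-1,-1]}' | egrep 'pos|force'
for i in 1 2 3; do python3 -m crank '{"slide":[[0.5,0.1,0],[1,0.16,0],[1,0.16,0]],"rotation":[[0,0,0],[0,0,0],[0,0,0]],"gripper":[-1,-1,-1]}' | egrep 'pos|force'; done
```

```text
tcp_pos: [0.5198, 0.0362, 0.0677]
force: [-1.2, -1.1, 0.2]
tcp_pos: [0.5209, 0.0364, 0.0678]
force: [-0.5, -1.8, -3.0]
tcp_pos: [0.5218, 0.0365, 0.0679]
force: [-0.4, -0.8, -0.6]
tcp_pos: [0.522, 0.0366, 0.0678]
force: [-6.2, -2.7, 1.1]
```

```bash
python3 -m crank '{"slide":[[0.5,0.1,0],[0.5,0.1,0],[0.5,0.1,0]],"rotation":[[0,0,0],[0,0,0],[0,0,0]],"gripper":[-1,-1,-1]}' | egrep 'pos|force'
python3 - <<'E'
from h import *
f=arm.grab_frame("scene")["frame"];cv2.imwrite("pics/p6.png",cv2.resize(f[150:270,290:450],(800,600),interpolation=cv2.INTER_CUBIC))
print(arm.sense()["ft_torque"])
E
```

```text
tcp_pos: [0.522, 0.0366, 0.0677]
force: [-8.5, -4.2, 3.7]
[-0.79450611  1.5970675  -0.13970722]
```

View pics/p6.png

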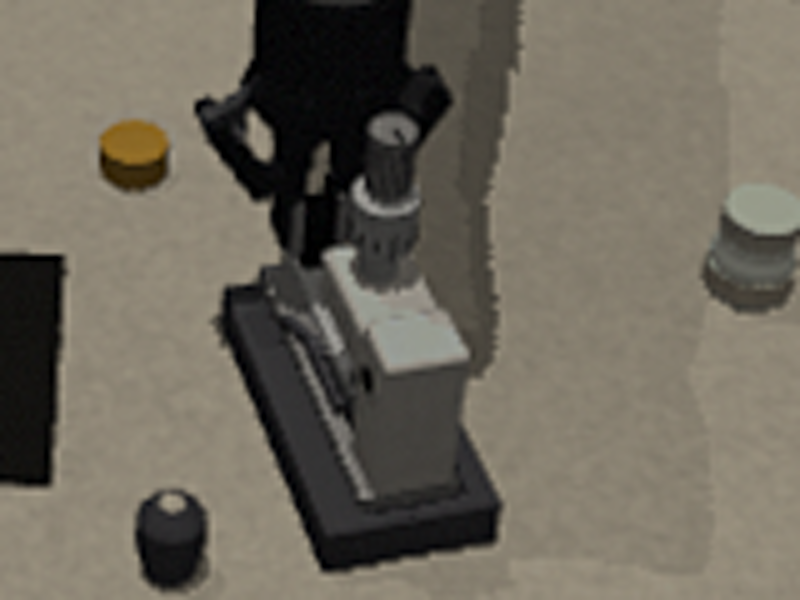

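```bash
python3 -m crank '{"slide":[[-0.7,-0.1,0.3],[-0.7,-0.1,0.3],[-0.7,-0.1,0.3]],"rotation":[[0,0,0],[0,0,0],[0,0,0]],"gripper":[-1,-1,-1]}' | egrep 'pos|force'
python3 -m crank '{"slide":[[0,0,0],[0,0,0],[0,0,0],[0,0,0],[0,0,0]],"rotation":[[0,0,0],[0,0,0],[0,0,0],[0,0,0],[0,0,0]],"gripper":[-0.7,-0.4,0,0,0]}'
```

```text
tcp_pos: [0.5219, 0.0366, 0.068]
force: [-4.3, -2.4, 0.2]
time: 13.9
tcp_pos: [0.5229, 0.0368, 0.0685]
tcp_rot: [0.0, -0.083, 0.997, 0.0]
force: [-0.4, 0.8, -0.3]
gripper_width: 0.043
```

```bash
python3 -m crank '{"slide":[[0,0,20],[0,0,60],[0,0,110],[0,0,160],[0,0,192],[30,5,192],[60,10,192],[93,15,192],[93,15,192],[93,15,192],[93,15,192],[93,15,192],[93,15,192],[93,15,192],[93,15,192],[93,15,192],[93,15,192],[93,15,192],[93,15,192],[93,15,192]],"rotation":[[0,0,0],[0,0,0],[0,0,8],[0,0,16],[0,0,24],[0,0,32],[0,0,40],[0,0,48],[0,0,56],[0,0,64],[0,0,72],[0,0,80],[0,0,88],[0,0,96],[0,0,104],[0,0,112],[0,0,120],[0,0,128],[0,0,136],[0,0,144]],"gripper":[0,0,0,1,1,1,1,1,1,1,1,1,1,1,1,1,1,1,1,1]}'
python3 -m crank '{"slide":[[0,0,0],[0,0,0]],"rotation":[[0,0,0],[0,0,0]],"gripper":[1,1]}'
python3 - <<'E'
from h import *
f=arm.grab_frame("wrist");cv2.imwrite("pics/k1.png",f["frame"]);np.savez("k1.npz",**{k:f[k] for k in f})
f=arm.grab_frame("scene")["frame"];cv2.imwrite("pics/k1s.png",cv2.resize(f[150:270,290:450],(800,600),interpolation=cv2.INTER_CUBIC))
s=arm.sense();print(s["q"],s["tcp_pos"],s["force"],s["ft_torque"])
E
```

```text
time: 15.9
tcp_pos: [0.6158, 0.0518, 0.2603]
tcp_rot: [-0.0, 0.974, -0.226, 0.0]
force: [-0.6, -0.4, -0.9]
gripper_width: 0.0856
time: 16.1
tcp_pos: [0.6157, 0.0518, 0.2603]
tcp_rot: [-0.0, 0.973, -0.231, -0.0]
force: [-0.0, 0.2, -0.4]
gripper_width: 0.0855
[-1.27498645e-01  1.63756697e-01  1.89095873e-01  1.59615755e+00
 -3.60098349e-05 -2.80405675e+00] [0.61569372 0.0517218  0.26032336] [-0.0419609   0.51399594  0.24437683] [ 0.02777705 -0.01291714 -0.02403788]
```

View pics/k1.png

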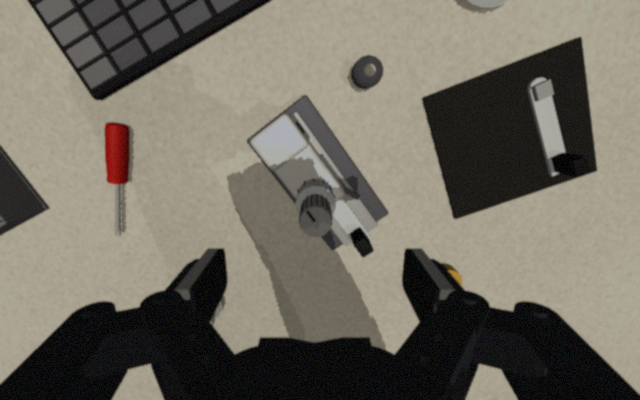

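View pics/k1s.png

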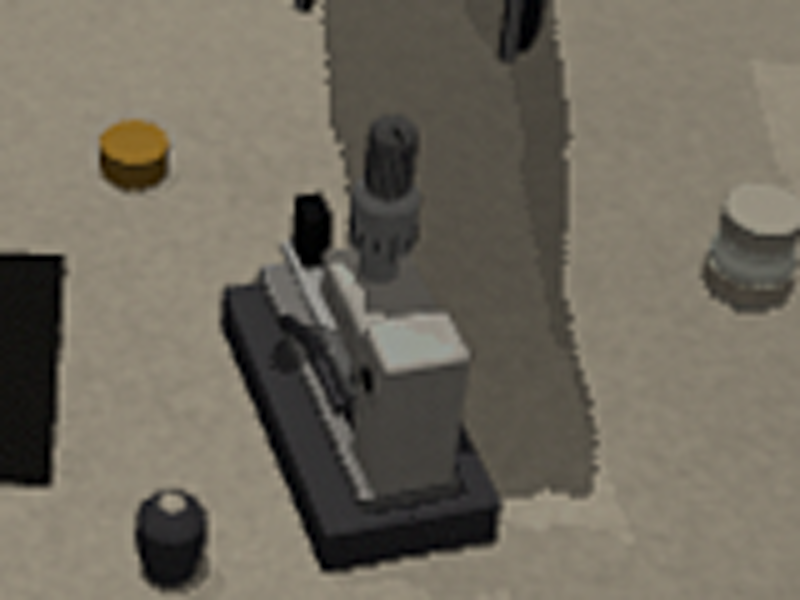

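Run:
```python
from h import *
g=np.load("k1.npz");f={k:g[k] for k in g}
im=g["frame"];cv2.imwrite("pics/k1z.png",cv2.resize(im[165:265,260:390],None,fx=6,fy=6,interpolation=cv2.INTER_CUBIC))
print(ray(f,316,216,.2035),proj(f,[.6157,.0517,.2035]))
```

```text
[0.61919615 0.04916443 0.2035    ] [314.95254119 222.05452514]
```

View pics/k1z.png

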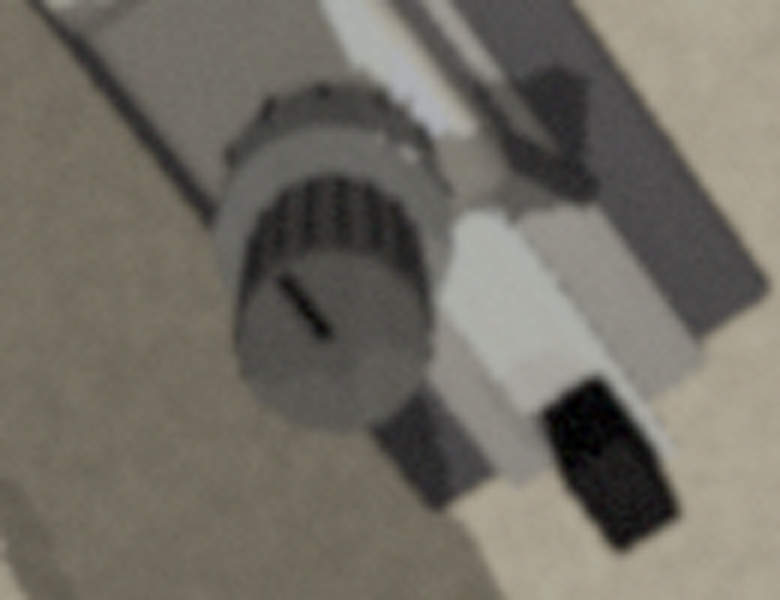

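```bash
python3 -m crank '{"slide":[[0.3,-0.4,-25],[0.3,-0.4,-50],[0.3,-0.4,-65],[0.3,-0.4,-70],[0.3,-0.4,-70],[0.3,-0.4,-70],[0.3,-0.4,-70]],"rotation":[[0,0,0],[0,0,0],[0,0,0],[0,0,0],[0,0,0],[0,0,0],[0,0,0]],"gripper":[1,1,1,1,0,0,0]}' 40
python3 - <<'E'
from h import *
f=arm.grab_frame("wrist")["frame"];cv2.imwrite("pics/k2.png",f[150:400,150:490])
s=arm.sense();print(s["force"],s["ft_torque"])
E
```

```text
time: 16.9
tcp_pos: [0.6166, 0.0512, 0.1917]
tcp_rot: [-0.0, 0.973, -0.229, 0.001]
force: [0.3, 0.3, 1.0]
gripper_width: 0.0441
[0.30831345 0.11305364 0.4756717 ] [-0.01382798  0.01805714 -0.02309162]
```

View pics/k2.png

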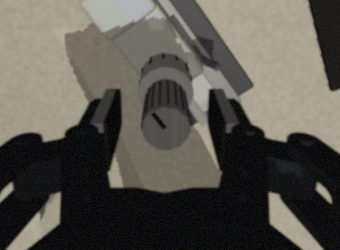

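Centred between the jaws, knob top about (315,280) in full-frame pixels. Closing on it.

```bash
python3 -m crank '{"slide":[[0,0,0],[0,0,0],[0,0,0],[0,0,0],[0,0,0],[0,0,0]],"rotation":[[0,0,0],[0,0,0],[0,0,0],[0,0,0],[0,0,0],[0,0,0]],"gripper":[-0.3,-0.6,-0.8,-1,-1,-1]}' 40
python3 - <<'E'
from h import *
s=arm.sense();print(s["tcp_pos"],s["force"],s["ft_torque"],s["q"][5])
T=Rn.from_quat(s["tcp_rot"][[1,2,3,0]]).as_matrix();print("tool-frame F",T.T@s["force"],T[:,1])
E
```

```text
time: 17.55
tcp_pos: [0.6162, 0.0511, 0.1909]
tcp_rot: [0.0, 0.973, -0.229, 0.0]
force: [-1.1, -1.6, 5.8]
gripper_width: 0.0207
[0.61620285 0.05111528 0.19094035] [-1.13233927 -1.57660752  5.76229616] [-0.26683085  0.25878486 -0.01007429] -2.8077788863139905
tool-frame F [-0.30535213  1.91644814 -5.76245843] [-4.45774408e-01 -8.95145336e-01  6.72317320e-05]
```

```bash
python3 -m crank '{"slide":[[0,0,1],[0,0,1]],"rotation":[[0,0,0],[0,0,0]],"gripper":[-1,-1]}' | egrep force
python3 -m crank '{"slide":[[0,0,-0.2],[0,0,-0.4],[0,0,-0.6],[0,0,-0.8],[0,0,-1.0],[0,0,-1.0]],"rotation":[[0,0,-6],[0,0,-12],[0,0,-18],[0,0,-24],[0,0,-30],[0,0,-30]],"gripper":[-1,-1,-1,-1,-1,-1]}'
cat > st.py <<'E'
from h import *
s=arm.sense();print("F",s["force"].round(2),"M",s["ft_torque"].round(3),"q6",s["q"][5].round(3),"z",s["tcp_pos"].round(4),"t",s["time"])
E
python3 st.py
```

```text
force: [1.3, -2.1, 0.1]
time: 18.35
tcp_pos: [0.6161, 0.0513, 0.1901]
tcp_rot: [-0.0, 0.881, -0.474, 0.0]
force: [0.6, -1.1, -0.5]
gripper_width: 0.0207
F [ 0.57 -1.05 -0.45] M [-0.265 -0.403 -0.057] q6 -2.283 z [0.6161 0.0513 0.1901] t 18.35
```

```bash
python3 -m crank '{"slide":[[0,0,-0.2],[0,0,-0.4],[0,0,-0.6],[0,0,-0.8],[0,0,-1.0]],"rotation":[[0,0,-6],[0,0,-12],[0,0,-18],[0,0,-24],[0,0,-30]],"gripper":[-1,-1,-1,-1,-1]}' | egrep time; python3 st.py
python3 - <<'E'
from h import *
f=arm.grab_frame("scene")["frame"];cv2.imwrite("pics/k3.png",cv2.resize(f[130:250,310:430],(600,600),interpolation=cv2.INTER_CUBIC))
E
python3 st.py
```

```text
time: 18.85
F [ 2.81 -1.05 -1.5 ] M [-0.179 -0.635  0.038] q6 -1.76 z [0.6162 0.0513 0.1891] t 18.85
F [ 2.77 -0.97 -0.82] M [-0.182 -0.669 -0.074] q6 -1.754 z [0.6162 0.0513 0.1891] t 18.9
```

View pics/k3.png

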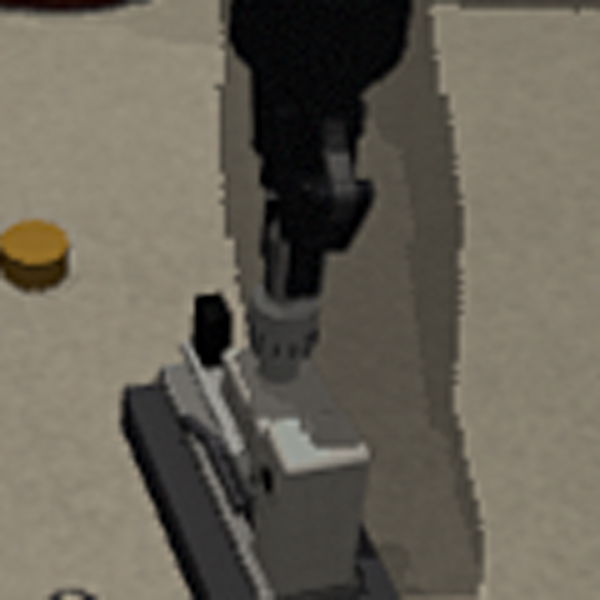

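```bash
cat >> st.py <<'E'
print("  eff6",s["effort"][5].round(4))
E
for i in 1 2 3; do python3 -m crank '{"slide":[[0.1,0,-0.2],[0.1,0,-0.4]],"rotation":[[0,0,-6],[0,0,-12]],"gripper":[-1,-1]}' >/dev/null; python3 st.py; done
```

```text
F [ 3.17 -1.58 -1.57] M [-0.203 -0.701  0.088] q6 -1.552 z [0.6163 0.0513 0.1887] t 19.1
  eff6 -1.7599
F [ 2.86 -0.87  0.34] M [-0.311 -0.733  0.059] q6 -1.343 z [0.6164 0.0513 0.1883] t 19.3
  eff6 -1.6662
F [ 1.53 -1.31 -0.51] M [-0.319 -0.641  0.046] q6 -1.133 z [0.6165 0.0512 0.1879] t 19.5
  eff6 -1.6654
```

```bash
for i in 1 2 3 ; do python3 -m crank '{"slide":[[0.05,0,-0.2],[0.05,0,-0.4]],"rotation":[[0,0,-6],[0,0,-12]],"gripper":[-1,-1]}' >/dev/null; python3 st.py; done
```

```text
F [ 2.91 -1.45  1.16] M [-0.413 -0.584  0.148] q6 -0.924 z [0.6166 0.0512 0.1877] t 19.7
  eff6 -1.6252
F [ 1.98 -2.1   1.86] M [-0.439 -0.442  0.155] q6 -0.714 z [0.6167 0.0511 0.1876] t 19.9
  eff6 -1.6167
F [ 1.04 -1.39  3.14] M [-0.515 -0.31   0.061] q6 -0.505 z [0.6168 0.0511 0.1875] t 20.1
  eff6 -1.6174
```

```bash
cat > snap.py <<'E'
from h import *
import sys
o=[]
for k in range(3): o.append(arm.grab_frame("scene")["frame"].astype(float))
f=np.mean(o,0).astype(np.uint8)
cv2.imwrite(f"pics/{sys.argv[1]}.png",cv2.resize(f[185:215,345:385],(800,600),interpolation=cv2.INTER_CUBIC))
E
python3 snap.py s1; python3 -m crank '{"slide":[[0,0,0.2],[0,0,0.4]],"rotation":[[0,0,-8],[0,0,-16]],"gripper":[-1,-1]}' >/dev/null; python3 st.py; python3 snap.py s2; python3 st.py
```

```text
F [ 2.5  -3.    1.15] M [-0.699 -0.515  0.043] q6 -0.225 z [0.6167 0.051  0.1876] t 20.45
  eff6 -2.3678
F [ 1.92 -3.67  2.49] M [-0.739 -0.544  0.012] q6 -0.231 z [0.6167 0.051  0.1875] t 20.6
  eff6 0.8964
```

View pics/s1.png

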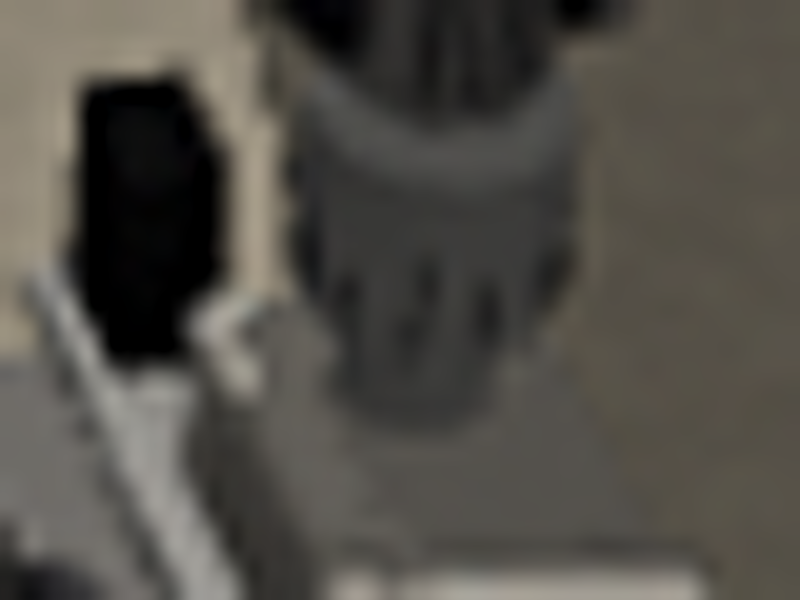

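View pics/s2.png

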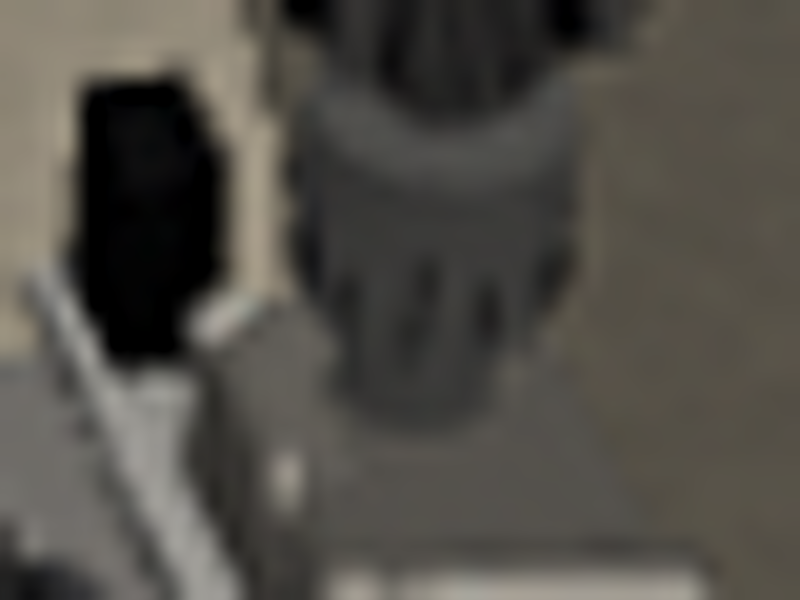

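Thimble marks (about (425,270) and (487,300) in the crop) stay put while the knob turns on, so the ratchet is slipping. The spindle stopped sinking at roughly 100–108° of 148° turned, which makes about 40–48° of slip. I'm stopping here and releasing.

```bash
python3 -m crank '{"slide":[[0,0,0],[0,0,0],[0,0,0],[0,0,0],[0,0,0],[0,0,0]],"rotation":[[0,0,0],[0,0,0],[0,0,0],[0,0,0],[0,0,0],[0,0,0]],"gripper":[-0.6,-0.2,0.2,0.6,0.6,0.6]}'
python3 -m crank '{"slide":[[0,0,20],[0,0,50],[0,0,72],[0,0,72],[0,0,72]],"rotation":[[0,0,0],[0,0,0],[0,0,0],[0,0,0],[0,0,0]],"gripper":[0.6,0.6,0.6,0.6,0.6]}'
python3 snap.py s3
python3 - <<'E'
from h import *
f=arm.grab_frame("wrist");cv2.imwrite("pics/k5.png",f["frame"]);np.savez("k5.npz",**{k:f[k] for k in f})
cv2.imwrite("pics/k5z.png",cv2.resize(f["frame"][165:265,260:390],None,fx=6,fy=6,interpolation=cv2.INTER_CUBIC))
print(proj(f,[.616,.0513,.2]))
E
```

```text
time: 21.2
tcp_pos: [0.6163, 0.0515, 0.1872]
tcp_rot: [-0.0, -0.049, 0.999, 0.0]
force: [0.3, 0.5, 0.7]
gripper_width: 0.0688
time: 21.7
tcp_pos: [0.6166, 0.0513, 0.2594]
tcp_rot: [0.0, -0.048, 0.999, 0.0]
force: [-0.4, -0.3, -0.6]
gripper_width: 0.0682
[313.13081919 223.76156217]
```

View pics/k5.png

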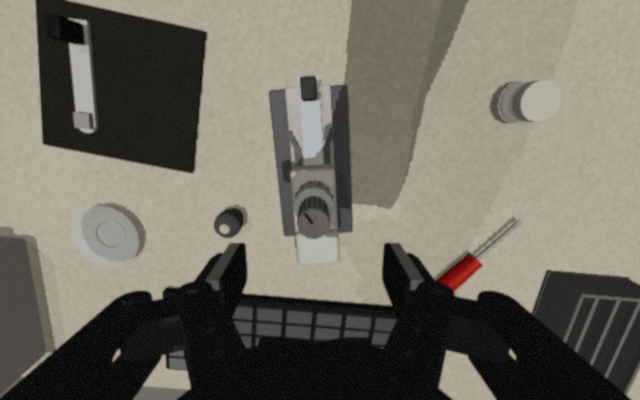

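View pics/k5z.png

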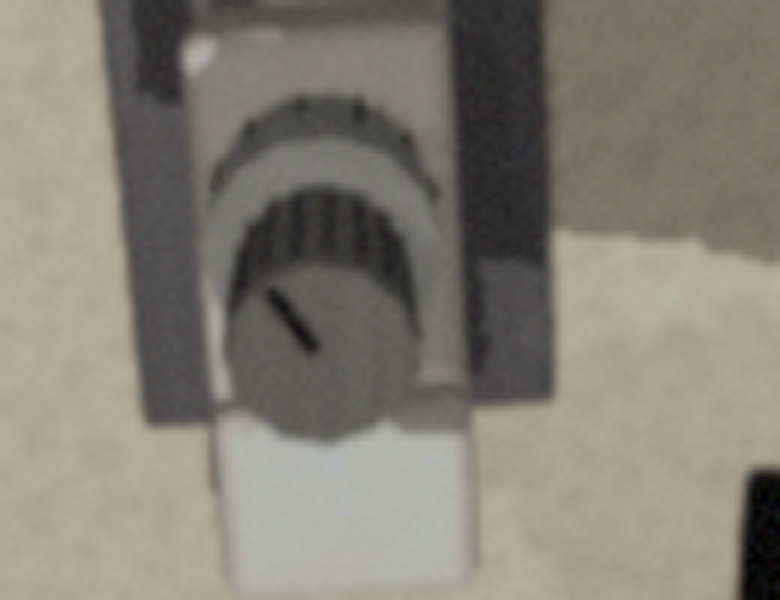

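View pics/s3.png

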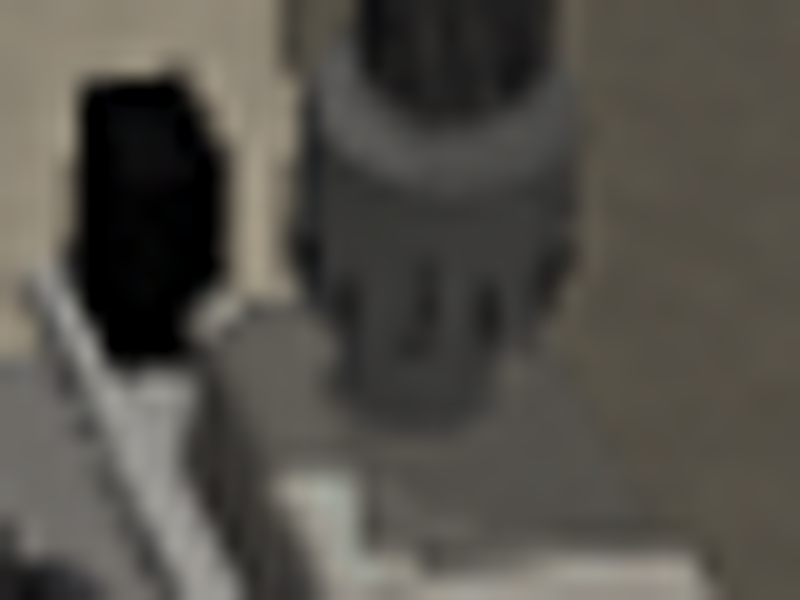

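Run:
```python
from h import *
g=np.load("k5.npz");f={k:g[k] for k in g};im=g["frame"]
cv2.imwrite("pics/k5h.png",cv2.resize(im[60:180,255:365],None,fx=5,fy=5,interpolation=cv2.INTER_CUBIC))
u=np.array([.9866,.1633]);a=np.array([.6160,.0514])
for n,d,l,z in(("handle top",-.095,0,.08),("tail",-.110,0,.045),("bed front",-.1,0,.04)):
    p=proj(f,[*(a+d*u),z]);print(n,p,(p-[255,60])*5)
w=np.load("k5.npz")
s=arm.sense();print(s["force"],s["time"])
```

```text
handle top [306.83279795  87.90115058] [259.16398977 139.50575288]
tail [306.5498002   75.68086456] [257.74900102  78.40432279]
bed front [307.35335728  86.05081365] [261.76678642 130.25406823]
[-0.66041414  0.68630126 -0.58678566] 21.9
```

View pics/k5h.png

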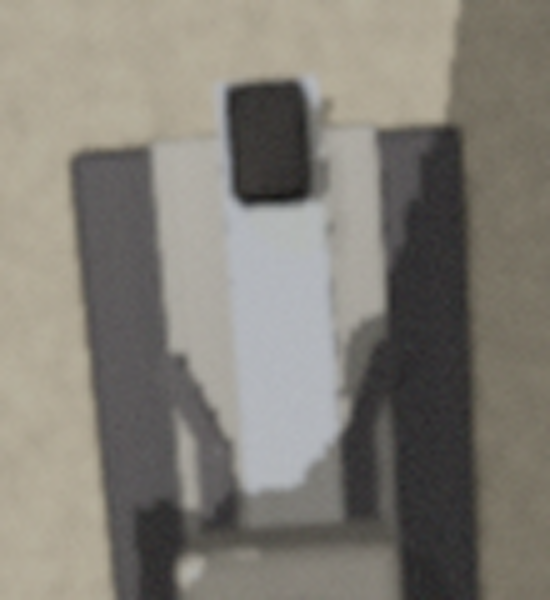

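```bash
python3 -c "
from rig import arm
print(arm.sign_off())"
```

```text
the job is handed in; nothing more can be done
None
```

I handed the job in at about 22 s with the sample clamped. `sign_off` gave no verdict.

**Carrier:** I took the round-sample carrier by its handle and slid it nose first along the bed until forward motion stopped. It bore on the stop at about 9 N, eased to about 5 N before I let go. After release, its tail and handle were within about 1 mm of the fully-home position along the bed. The handle looked about 1.5 mm off sideways, which is within the rails' clearance and the camera calibration.

**Clamping:** I turned the knob 148° clockwise, letting it sink as it turned. I eased off about 6 N of downward push from closing the jaws before turning. After that the push on the knob stayed at or below about 3 N.
- **Slip started:** the spindle stopped sinking at about 100–108° of turn, and the turning moment rose to about 0.15 N m, over the 0.11 N m slip value. The torque readings were noisy.
- **Slip confirmed:** the thimble marks stayed still through the last 16°. The mark on top of the knob showed that the jaws had not slipped on it.
- **Amount of slip:** about 40–48°, inferred from how far the knob sank, not measured directly.

The thimble marks were unchanged after I let go. The gripper is well above the gauge, touching nothing. I saw no sign of anything else having moved in the last picture, but I did not measure the other objects.

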